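Turn the closed slab-built box over onto its lid in the blue-footed cradle

TASK

Pinch the lid and base of the white box with the blue lid together, turn the closed box over, and set it gently into the empty V-shaped cradle with the blue foot, so that its lid lies underneath against one slope of the V and its foot faces up. Keep the lid on all the way, and leave the terracotta box where it is.

Things in the scene. Friction and masses are not known exactly. Their poses are not given: they have to be found in the camera images.
- white_box_mid (a point): Centre of the closed white box, 80 x 80 x 44 mm, 0.3-0.4 kg. z: from the base out through the lid. It starts lid up in a plain cradle like the blue one (cradle axes along the world's, yaw within 15 deg): underside on the slope at the +y side, one 80 x 44 side on the other; z leans 45 deg to -y, x is level along the groove. Pinch it through its 44 mm with the gripper tilted 45 deg, down the slope.
- white_box_lid_mid (a point): Centre of its flat blue lid, 80 x 80 x 12 mm, white leaf on top; 16 mm along z from the centre of the closed box; z points out of the lid's top. The lid is loose: it lies on the open base (32 mm high), flush with its sides, and a 10 mm deep lip inside with 1.5 mm play keeps it from sliding.
- blue_rest_seat (a point): Point 43.8 mm above the bottom of the groove of the empty fixed cradle with blue foot; x level along the groove, z up. Two 45 deg slopes, 66 mm long, rise to +y and -y from the groove (55 mm above the table). A box lid down on the -y slope has its centre 12.7 mm from here along -y (+y slope: +y). Every cradle is two V-notched cheeks 14 mm thick; the 54 mm gap between them admits a finger.
- red_box_mid (a point): Centre of the other box, terracotta with a green lid, same shape and size, leaning lid up in another plain cradle. It stays there.
There are look-alikes about, which are no part of the job. What is shaped like the part that bears white_box_mid but purple is not meant.

How it is judged:
By the outcome, as a careful person would: the job done as asked, in the order asked, and still so for the second after the job is handed in, with the robot touching nothing.
It also fails if it takes over 43 s, if anything falls off the work surface, if the arm or the gripper's body presses on something with over 40 N, if the wrist force passes 120 N, or if a joint passes its speed limit or range.

ROBOT

A 6-joint arm with a two-finger parallel gripper is mounted at the origin on the work surface. World frame = base frame: x ahead of the robot, y to its left, z up, the work surface at z = 0. Lengths are in m, angles in rad, forces in N, time in s.
With the tool pointing down it reaches from about 0.35 to 0.95 m from the base axis. Payload 17.4 kg.
Tool frame: the origin (TCP) lies at the centre of the arm's flange, where the gripper is bolted on; the fingertips stand 186 mm ahead of it and the grasp point (between the pads) lies 167 mm ahead of it; z points along the fingers, y is the line along which they close (so a half turn about z gives the same grasp; the last joint's range is limited). The gripper opens to 93 mm and grips with 3 to 60 N. Pads are 15 mm wide; open, the fingers measure 128 mm over their backs; the gripper's body (75 mm by 188 mm) begins 65 mm behind the grasp point.
Start: joints at [1.193, 0.116, 1.442, -0, 1.584, -0.038], TCP at [0.225, 0.636, 0.405] pointing down, gripper open.
Joint ranges: [-2.83, 2.83], [-0.83, 2.19], [0.07, 2.5], [-1.14, 4.28], [0.01, 3], [-2.97, 2.97]. Speed limits (rad/s): [1.89, 1.89, 2.22, 3.14, 3.14, 3.14].

INTERFACE

Orientations are given as a unit quaternion [x, y, z, w].
In Python, from rig import r gives the robot as it stands. The module is installed in compiled form; this text tells all that it offers. Calls block until the motion is done:
- r.reach(position, orientation): joint-space move of the TCP to a pose.
- r.move_l(position, rotation=None, vel=0.15, until_force=None): straight line of the TCP; rotation=None keeps the orientation; vel is the mean speed in m/s. With until_force (N) it stops when the force on the tool has changed by that much, and returns True; else False.
- r.move_j(angles): joint-space move.
- r.ungrasp() and r.clamp(strength=None): open the fingers fully, or close them until they stop; strength is the grip in N (None keeps the last).
- r.hold(seconds).
- r.inverse_kinematics(position, orientation): joint angles nearest the present ones, or None.
- r.sense(): the state.
- r.read_camera(name): name is "scene" or "top"; returns a dict with "img" (420x560x3 uint8, blue, green, red), "camera_matrix" (3x3 intrinsics, pixels), "k1" (the pictures are not rectified: a ray, as slopes to the right and down, at radius r is drawn at 1 + k1 r^2 times it, then the intrinsics apply), "extrinsics" (4x4, takes a point from camera to world coordinates). Camera axes: x right, y up, looking along -z (the intrinsics and any distortion apply to the point x, -y, -z); pixel columns grow to the right and rows downward; lengths in m; the calibration is good to about 2 mm. A picture is of the moment at which its call begins. There is no depth.
A pose or a line that the arm cannot do raises r.IKError and nothing moves.
- r.finish_job(): hands the job in; it is judged then, once.
Trained networks look in the newest picture that a camera, given by its name, has taken for a name from the list of things; names that differ only in an ending like _2 or _b are one class to them, and where a whole thing is asked for, a point or a joint stands for the part that bears it (a point fixed in the world has none). Each returns a list of dicts, best first, with "confidence" (0 to 1); they miss things now and then, are a little off and sometimes report something else, mostly with a low value. They report only what shows in the picture. A call takes as long as a camera call. They do not tell look-alikes from the thing itself.
- r.cut_out(thing, camera): "region" (420x560 bool, what is visible of it) and "extent" ([left, top, width, height] in pixels, round what is visible of it).
- r.mark_of(thing, camera): "at" ([column, row] in pixels: a listed point, or the origin of a listed thing).
The state is a dict: "time_s": time; "joint_pos": joint angles; "qvel": joint speeds; "joint_efforts": joint torques, N m; "ee_pos": TCP position; "orientation": TCP orientation; "contact_force": force on the tool from outside, world axes, zero at the start; "ft_torque": the same for the moment, N m; "gripper_width": finger opening in m; "finger_force": force on a finger pad.
Only numpy, scipy, OpenCV 4.12 (cv2) and the standard library are available. Lean on these libraries where they do the work, as an engineer would, in place of code of your own. Each camera call takes 0.05 s, during which the arm holds its last target. There are 200 camera calls.

## Working session

There is one attempt and no reset: what is moved stays moved. The work goes in short steps, each a Python script; the robot and the scene stay as the last script left them, time stands still between calls to the robot, and variables do not carry over. Pictures are saved under pics/ and viewed, at most 10 in all, crops included, and the job is handed in when it is done.

```bash
mkdir -p pics; cat > h.py <<'E'
import numpy as np, cv2
from scipy.spatial.transform import Rotation as R
from rig import r
def ray(c,px):
    K=np.array(c["camera_matrix"]);k=c["k1"];E=np.array(c["extrinsics"])
    d=np.array([(px[0]-K[0,2])/K[0,0],(px[1]-K[1,2])/K[1,1]]);u=d.copy()
    for _ in range(20): u=d/(1+k*(u@u))
    v=E[:3,:3]@np.array([u[0],-u[1],-1.]); return E[:3,3],v/np.linalg.norm(v)
def proj(c,p):
    K=np.array(c["camera_matrix"]);E=np.array(c["extrinsics"])
    q=E[:3,:3].T@(np.asarray(p)-E[:3,3]);u=np.array([q[0],-q[1]])/-q[2];u=u*(1+c["k1"]*(u@u))
    return np.array([K[0,0]*u[0]+K[0,2],K[1,1]*u[1]+K[1,2]])
def tri(rays):
    A=sum(np.eye(3)-np.outer(d,d) for o,d in rays);b=sum((np.eye(3)-np.outer(d,d))@o for o,d in rays)
    return np.linalg.solve(A,b)
def onz(o,d,z): return o+d*(z-o[2])/d[2]
E
python3 - <<'E'
from h import *
for n in("scene","top"):
    c=r.read_camera(n);cv2.imwrite(f"pics/{n}0.png",c["img"]);print(n,np.round(c["extrinsics"],3).tolist(),np.round(c["camera_matrix"],1).tolist(),c["k1"])
    for t in("white_box_mid","white_box_lid_mid","blue_rest_seat","red_box_mid"):
        for m in r.mark_of(t,n): print(t,np.round(m["at"],1),round(m["confidence"],2))
E
```

```text
scene [[0.51, -0.551, 0.66, 1.304], [0.86, 0.32, -0.398, -0.478], [0.008, 0.771, 0.637, 0.823], [0.0, 0.0, 0.0, 1.0]] [[534.4, 0.0, 282.4], [0.0, 534.4, 196.1], [0.0, 0.0, 1.0]] 0.04964396004905878
white_box_mid [345.9 193.9] 0.94
white_box_mid [250.1 284.1] 0.9
white_box_mid [296.8 200.7] 0.78
white_box_mid [271.7 184.7] 0.63
white_box_lid_mid [295.3 196.8] 0.62
blue_rest_seat [407. 156.] 0.68
top [[0.007, 0.992, -0.124, 0.46], [-1.0, 0.007, 0.002, 0.01], [0.003, 0.124, 0.992, 0.926], [0.0, 0.0, 0.0, 1.0]] [[416.0, 0.0, 280.1], [0.0, 416.0, 212.3], [0.0, 0.0, 1.0]] -0.11228343490278256
white_box_mid [282.7 209.4] 0.7
white_box_mid [212.2 229.1] 0.59
white_box_mid [358.3 169.6] 0.59
white_box_mid [276.1 284.6] 0.57
white_box_lid_mid [289.  209.3] 0.85
white_box_lid_mid [285.5 208.9] 0.4
blue_rest_seat [136.6 211.8] 0.76
red_box_mid [426.9 231.8] 0.87
```

View pics/scene0.png

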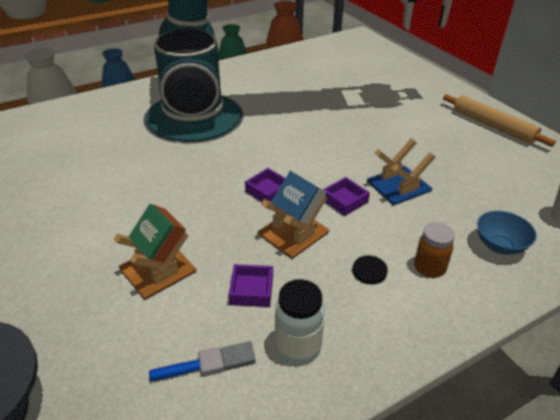

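View pics/top0.png

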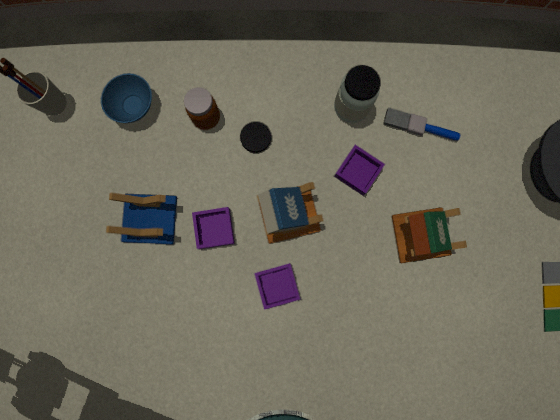

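The box meant is at scene (297,200) and top (289,212): white base, blue lid with a white leaf, in a plain cradle. The purple open trays (scene (267,185), (346,195), (250,285)) are the look-alikes. The terracotta box is at scene (158,235). The empty blue-foot cradle is at scene (400,175) and top (148,218). Next I fit the poses and check them in one crop.

```bash
cat > fit.py <<'E'
from h import *
from scipy.optimize import minimize
s=np.sqrt(.5)
def boxR(yaw): # columns box axes; x along groove, z leaning 45 to -y
    return R.from_euler('z',yaw).as_matrix()@np.array([[1,0,0],[0,s,-s],[0,s,s]])
def corners(p,z0,z1,zc=.0988):
    x,y,yaw=p; M=boxR(yaw)
    return np.array([[x,y,zc]+M@[a,b,c] for a in(-.04,.04) for b in(-.04,.04) for c in(z0,z1)])
def hull(c,P): return cv2.convexHull(np.array([proj(c,q) for q in P]).astype(np.float32))[:,0]
def soft(h,sh=(420,560)):
    m=np.zeros((sh[0],sh[1]),np.uint8);cv2.fillPoly(m,[np.round(h*16).astype(np.int32)],255,cv2.LINE_AA,4);return m/255.
if __name__=="__main__":
    C={};obs=[]
    seat=[];mid=[];lid=[]
    for n,near in(("scene",(297,200)),("top",(289,212))):
        c=C[n]=r.read_camera(n)
        for t,z0,z1 in(("white_box_lid_mid",.010,.022),):
            for d in r.cut_out(t,n):
                ys,xs=np.nonzero(d["region"]);cen=(xs.mean(),ys.mean())
                print(n,t,np.round(cen),d["region"].sum(),round(d["confidence"],2))
                if np.hypot(cen[0]-near[0],cen[1]-near[1])<25: obs.append((n,d["region"].astype(float),z0,z1));break
        seat.append(ray(c,r.mark_of("blue_rest_seat",n)[0]["at"]))
        mid.append(ray(c,min((m["at"] for m in r.mark_of("white_box_mid",n)),key=lambda a:np.hypot(a[0]-near[0],a[1]-near[1]))))
        lid.append(ray(c,r.mark_of("white_box_lid_mid",n)[0]["at"]))
    for nm,q in(("seat",seat),("mid",mid),("lid",lid)): print(nm,tri(q).round(4),[onz(*a,.0988).round(4) for a in q])
    m0=tri(mid)
    for sel in(("scene","top"),("top",),("scene",)):
        o=[a for a in obs if a[0] in sel]
        if not o: continue
        f=lambda p:sum(np.abs(soft(hull(C[n],corners(p*np.array([.01,.01,.1]),z0,z1)))-m).sum()/m.sum() for n,m,z0,z1 in o)
        b=min((minimize(f,np.array([m0[0]*100,m0[1]*100,y]),method="Nelder-Mead",options=dict(initial_simplex=np.array([m0[0]*100,m0[1]*100,y])+np.array([[0,0,0],[1,0,0],[0,1,0],[0,0,1]]))) for y in(-1.5,0,1.5)),key=lambda q:q.fun)
        p=b.x*[.01,.01,.1];print(sel,"fit",p.round(4),np.degrees(p[2]).round(1),round(b.fun,3))
        if len(sel)==2: P=p;np.save("box.npy",p)
    # blue foot from colour
    for n in C:
        c=C[n];im=c["img"];cen=proj(c,tri(seat)-[0,0,.09]);hsv=cv2.cvtColor(im,cv2.COLOR_BGR2HSV)
        m=cv2.inRange(hsv,(95,120,30),(125,255,255));w=np.zeros_like(m);a,b=cen.astype(int);w[b-45:b+45,a-45:a+45]=1;m=m*w
        m=cv2.morphologyEx(m,cv2.MORPH_OPEN,np.ones((3,3)))
        pts=np.array([onz(*ray(c,(x,y)),.010)[:2] for y,x in np.argwhere(m)],np.float32)
        print(n,"foot",cv2.minAreaRect(pts*1000),len(pts))
    # overlay
    out=[]
    for n,z in(("scene",(345,190)),("top",(220,215))):
        c=C[n];im=c["img"].copy();S=4;x0,y0=z[0]-100,z[1]-37
        v=cv2.resize(im[y0:y0+74,x0:x0+200],None,fx=S,fy=S,interpolation=cv2.INTER_CUBIC)
        for z0,z1,col in((.010,.022,(0,255,255)),(-.022,.022,(0,255,0))):
            cv2.polylines(v,[np.round((hull(c,corners(P,z0,z1))-[x0,y0])*S).astype(int)],True,col,1)
        q=(proj(c,tri(seat))-[x0,y0])*S;cv2.circle(v,tuple(q.astype(int)),3,(0,0,255),-1)
        out.append(v)
    cv2.imwrite("pics/ov.png",np.vstack(out))
E
python3 fit.py
```

```text
scene white_box_lid_mid [295. 195.] 1321 0.67
top white_box_lid_mid [289. 207.] 1287 0.81
seat [0.5655 0.3009 0.0953] [array([0.5693, 0.2985, 0.0988]), array([0.5645, 0.2986, 0.0988])]
mid [ 0.5689 -0.0006  0.1044] [array([0.562 , 0.0007, 0.0988]), array([0.5711, 0.0016, 0.0988])]
lid [ 0.5731 -0.0076  0.1063] [array([ 0.5655, -0.0027,  0.0988]), array([ 0.5742, -0.0078,  0.0988])]
('scene', 'top') fit [0.5711 0.0018 0.2339] 13.4 0.19
('top',) fit [ 5.680e-01 -1.000e-04  2.696e-01] 15.4 0.07
('scene',) fit [0.572  0.0029 0.1985] 11.4 0.085
scene foot ((564.208740234375, 300.987548828125), (119.48528289794922, 107.07891845703125), 87.58492279052734) 745
top foot ((556.41748046875, 301.81964111328125), (119.80060577392578, 106.08539581298828), 89.6843032836914) 1666
```

View pics/ov.png

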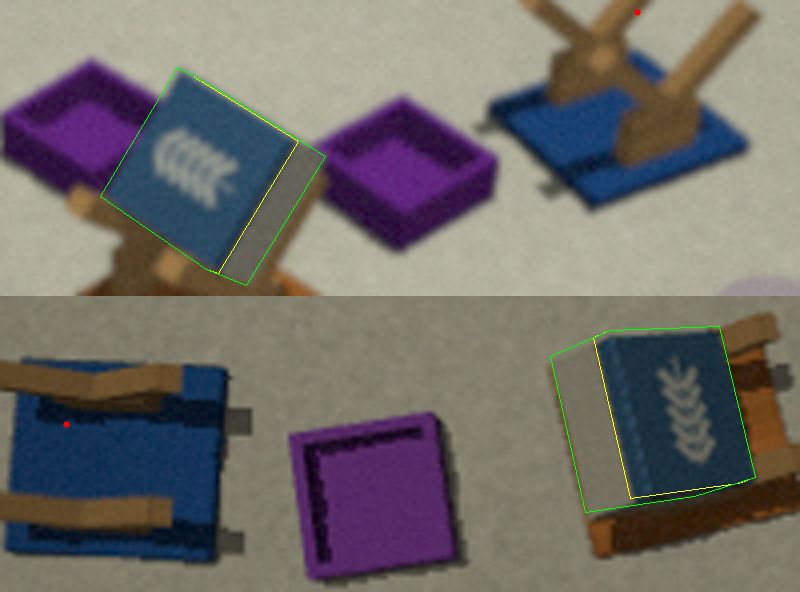

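The overlay fits: the green/yellow outline sits on the white box with the blue lid (scene ≈(297,200), top ≈(289,212)), and the purple trays are lidless. Next I refine the blue cradle from its foot and check reach.

```bash
cat >> h.py <<'E'
s=np.sqrt(.5)
def tool(yaw,zyz,flip): # tool z given in cradle (y,z); y axis closing, perpendicular in the y-z plane
    z=np.array([0,*zyz],float);z/=np.linalg.norm(z);x=np.array([1,0,0.])*(-1 if flip else 1);y=np.cross(z,x)
    return R.from_euler('z',yaw)*R.from_matrix(np.column_stack([x,y,z]))
def pose(c,rot): return np.asarray(c)-.167*rot.as_matrix()[:,2],rot.as_quat()
E
cat > foot.py <<'E'
from fit import *
C={};H={}
for n in("scene","top"):
    c=C[n]=r.read_camera(n);cen=proj(c,[.56,.3,.01]).astype(int);m=cv2.inRange(cv2.cvtColor(c["img"],cv2.COLOR_BGR2HSV),(95,120,20),(125,255,255))
    w=np.zeros_like(m);w[cen[1]-45:cen[1]+45,cen[0]-45:cen[0]+45]=1;m=cv2.morphologyEx(m*w,cv2.MORPH_OPEN,np.ones((3,3)))
    h=cv2.convexHull(np.argwhere(m)[:,::-1].astype(np.float32))[:,0];H[n]=soft(h)
def P(p):
    x,y,yaw,a,b,t=p*[.01,.01,.1,.01,.01,.01];M=R.from_euler('z',yaw).as_matrix()
    return [M@[i*a/2,j*b/2,0]+[x,y,k] for i in(-1,1) for j in(-1,1) for k in(0,t)]
for sel in(("scene","top"),("scene",),("top",)):
    f=lambda p:sum(np.abs(soft(hull(C[n],P(p)))-H[n]).sum()/H[n].sum() for n in sel)+.02*(p[5]-1)**2
    b=min((minimize(f,[56,30,y,10.7,11.9,1],method="Nelder-Mead",options=dict(maxiter=1500,initial_simplex=np.array([56,30,y,10.7,11.9,1])+np.vstack([np.zeros(6),np.diag([1,1,.6,.6,.6,.4])]))) for y in(-.6,.1)),key=lambda q:q.fun)
    print(sel,b.x.round(2),round(b.fun,3))
E
python3 foot.py; python3 - <<'E'
from h import *
p=np.load("box.npy");wb=[p[0],p[1],.0988]
B=[.562,.301,.0988]
for nm,c,yaw,z in(("grasp",wb,p[2],(-1,-1)),("placeA",np.add(B,[0,-.0127,0]),-.05,(1,-1)),("placeB",np.add(B,[0,.0127,0]),-.05,(-1,-1))):
    for fl in(0,1):
        for h in(0,.1,.16):
            q=r.inverse_kinematics(*pose(np.add(c,[0,0,h]),tool(yaw,z,fl)));print(nm,fl,h,None if q is None else np.round(q,2))
E
```

```text
('scene', 'top') [ 5.568e+01  3.062e+01 -5.000e-02  1.026e+01  1.150e+01  3.600e-01] 0.315
('scene',) [5.590e+01 3.036e+01 3.000e-02 9.840e+00 1.109e+01 1.600e-01] 0.196
('top',) [55.41 30.38 -0.08 10.1  11.61  1.  ] 0.063
grasp 0 0 [ 0.31  0.02  1.92 -0.8   1.37  1.89]
grasp 0 0.1 [ 0.31 -0.07  1.83 -0.79  1.49  1.76]
grasp 0 0.16 [ 0.31 -0.11  1.77 -0.78  1.56  1.69]
grasp 1 0 [ 0.31  0.02  1.92 -0.8   1.37 -1.25]
grasp 1 0.1 [ 0.31 -0.07  1.83 -0.79  1.49 -1.38]
grasp 1 0.16 [ 0.31 -0.11  1.77 -0.78  1.56 -1.45]
placeA 0 0 [0.11 0.02 1.92 0.85 1.2  1.41]
placeA 0 0.1 [ 0.11 -0.08  1.84  0.8   1.32  1.55]
placeA 0 0.16 [ 0.11 -0.11  1.77  0.79  1.39  1.62]
placeA 1 0 [ 0.11  0.02  1.92  0.85  1.2  -1.73]
placeA 1 0.1 [ 0.11 -0.08  1.84  0.8   1.32 -1.59]
placeA 1 0.16 [ 0.11 -0.11  1.77  0.79  1.39 -1.52]
placeB 0 0 [ 0.7   0.44  1.42 -0.57  1.83  2.33]
placeB 0 0.1 [ 0.7   0.37  1.34 -0.59  1.96  2.24]
placeB 0 0.16 [ 0.7   0.34  1.28 -0.62  2.03  2.18]
placeB 1 0 [ 0.7   0.44  1.42 -0.57  1.83 -0.82]
placeB 1 0.1 [ 0.7   0.37  1.34 -0.59  1.96 -0.9 ]
placeB 1 0.16 [ 0.7   0.34  1.28 -0.62  2.03 -0.96]
```

The foot's yaw is weakly determined, so I take one enlarged look at the blue cradle's cheeks with a model overlaid.

```bash
cat > cr.py <<'E'
from h import *
import sys
def crad(x,y,yaw):
    M=R.from_euler('z',yaw).as_matrix();L=[]
    for sx in(-1,1):
        for X in(.027,.041):
            L.append([M@[sx*X,a,b]+[x,y,0] for a,b in((-.0467,.1017),(0,.055),(.0467,.1017))])
    return L
x,y,yaw=map(float,sys.argv[1:4]);out=[]
for n,(x0,y0) in(("scene",(360,130)),("top",(98,180))):
    c=r.read_camera(n);S=8
    v=cv2.resize(c["img"][y0:y0+75,x0:x0+88],None,fx=S,fy=S,interpolation=cv2.INTER_CUBIC);v=cv2.convertScaleAbs(v,alpha=1.4)[:600]
    for l in crad(x,y,np.radians(yaw)): cv2.polylines(v,[np.round((np.array([proj(c,q) for q in l])-[x0-.5,y0-.5])*S).astype(int)],False,(0,255,255),1)
    out.append(v)
v=np.hstack(out);cv2.imwrite("pics/"+sys.argv[4],cv2.resize(v,(800,int(v.shape[0]*800/v.shape[1])),interpolation=cv2.INTER_AREA))
E
python3 cr.py .558 .303 -4 cr1.png
```

```text
(no output)
```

View pics/cr1.png

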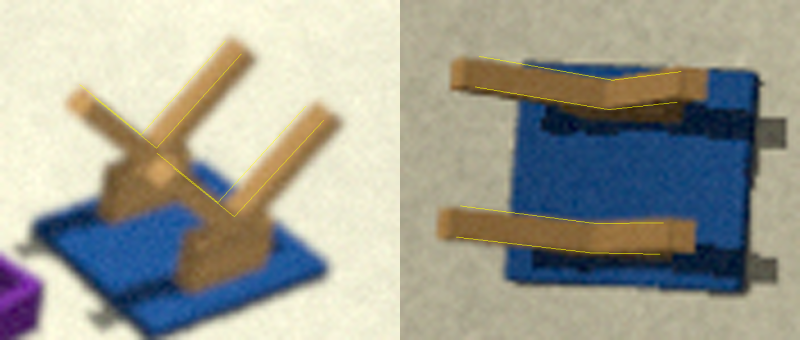

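The model lies on the cheeks in both views (groove apex at about (610,105) in the top crop), so the blue cradle is at about (0.558, 0.303) with yaw −4°. Going in for the pinch.

```bash
python3 - <<'E'
from fit import *
p=[.570,.0015,.234];c=np.array([p[0],p[1],.0988]);rot=tool(p[2],(-1,-1),1);z=rot.as_matrix()[:,2]
def st(t):
    a=r.sense();print(t,round(a["time_s"],2),np.round(a["ee_pos"],4),np.round(a["contact_force"],1),round(a["gripper_width"],4),np.round(a["finger_force"],1))
r.reach(*pose(c-.15*z,rot));st("pre")
print("hit",r.move_l(pose(c,rot)[0],vel=.08,until_force=8));st("at")
out=[]
for n,(x,y) in(("scene",(297,190)),("top",(280,212))):
    k=r.read_camera(n);out.append(cv2.resize(k["img"][y-60:y+60,x-80:x+80],None,fx=2.5,fy=2.5,interpolation=cv2.INTER_CUBIC))
cv2.imwrite("pics/at.png",np.hstack(out))
E
```

```text
pre 3.42 [0.5179 0.22   0.3231] [ 0.7 -0.8 -0.4] 0.0928 0.0
hit False
at 5.45 [0.5426 0.1166 0.2171] [-0.6  0.1 -0.1] 0.0927 0.0
```

View pics/at.png

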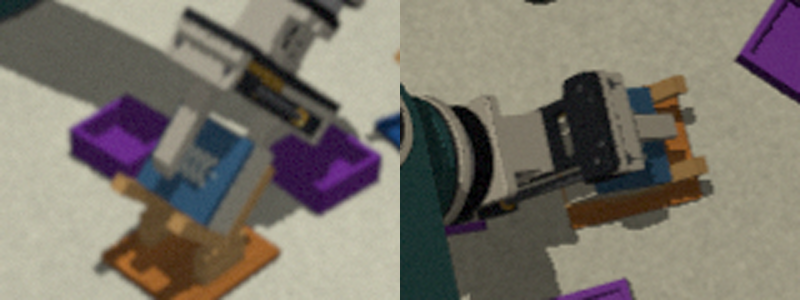

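The fingers straddle the box: one over the lid near its middle (scene crop ≈(185,140)), the other under the base in the gap between the cheeks. Clamp and lift.

```bash
cat >> h.py <<'E'
def st(t):
    a=r.sense();print(t,round(a["time_s"],2),np.round(a["ee_pos"],4),np.round(a["contact_force"],1),round(a["gripper_width"],4),np.round(a["finger_force"],1));return a
def shot(name,boxes,S=2.5):
    out=[]
    for n,(x,y) in boxes:
        k=r.read_camera(n);out.append(cv2.resize(k["img"][max(y-60,0):y+60,max(x-80,0):x+80],(400,300),interpolation=cv2.INTER_CUBIC))
    cv2.imwrite("pics/"+name,np.hstack(out))
E
python3 - <<'E'
from h import *
r.clamp(30);st("clamped")
p=np.array(r.sense()["ee_pos"])
r.move_l(p+[0,0,.02],vel=.04);st("up2")
r.move_l(p+[0,0,.17],vel=.12);st("up")
shot("lift.png",(("scene",(297,160)),("top",(280,212))))
E
```

```text
clamped 6.38 [0.5426 0.1164 0.2169] [ 0.8  0.5 -1.3] 0.044 30.0
up2 7.03 [0.5426 0.1164 0.2368] [-0.2  0.  -3.4] 0.0438 30.0
up 8.43 [0.5426 0.1164 0.3859] [ 0.3 -0.1 -2. ] 0.0439 30.0
```

View pics/lift.png

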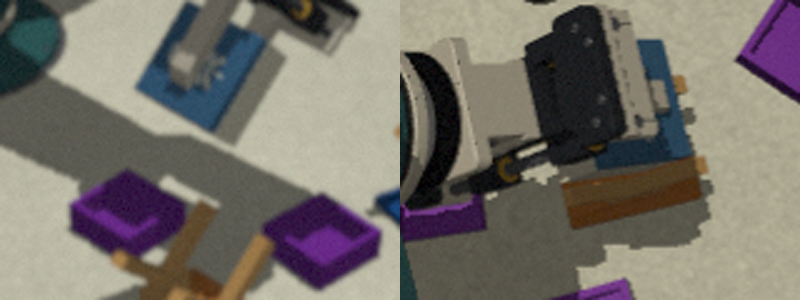

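```bash
python3 - <<'E'
from h import *
yaw=np.radians(-4);Z=R.from_euler('z',yaw)
c=np.array([.558,.303,.0988])+Z.apply([0,-.0127,0]);rot=tool(yaw,(1,-1),1)
r.reach(*pose(c+[0,0,.16],rot));st("above")
r.move_l(pose(c+[0,0,.05],rot)[0],vel=.1);a=st("near")
shot("near.png",(("scene",(400,150)),("top",(148,212))))
E
```

```text
above 9.93 [0.5488 0.1725 0.3765] [-0.3 -0.3 -3.1] 0.0439 30.0
near 11.18 [0.549  0.1726 0.2676] [-0.1 -0.  -2.8] 0.0439 30.0
```

View pics/near.png

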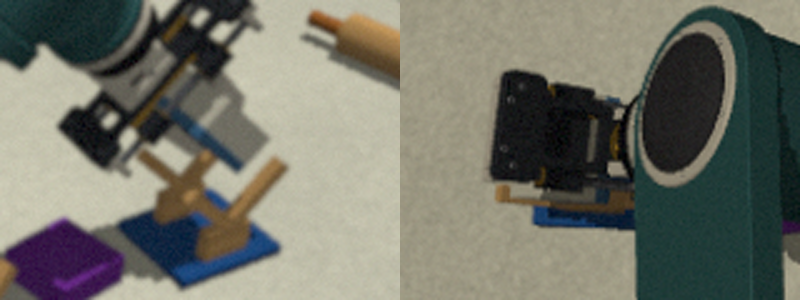

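The box hangs lid down, parallel to the −y slope, with the lower finger in line with the gap (scene crop ≈(210,130)). Now a force-guided descent.

```bash
python3 - <<'E'
from h import *
p=np.array(r.sense()["ee_pos"]);f0=np.array(r.sense()["contact_force"])
r.move_l(p+[0,0,-.035],vel=.06);st("a")
q=np.array(r.sense()["ee_pos"])
print(r.move_l(q+[0,0,-.025],vel=.015,until_force=4))
a=st("contact");e=np.array(a["ee_pos"])
print("df",np.array(a["contact_force"])-f0,"dz vs nominal mm",1e3*(e[2]-p[2]+.05),"torque",np.round(a["ft_torque"],2))
E
```

```text
a 12.0 [0.5491 0.1726 0.2327] [-0.3 -0.9 -2.3] 0.0437 30.0
True
contact 12.93 [0.5491 0.1728 0.2198] [3.1 4.3 2.1] 0.0436 30.0
df [2.31323553 3.63779624 5.4608846 ] dz vs nominal mm 2.166330829372967 torque [ 0.51 -0.59 -0.06]
```

Contact is with the −y slope (force along +y+z), 2.2 mm early. Ease off a hair and slide down the slope to the other face.

```bash
python3 - <<'E'
from h import *
Z=R.from_euler('z',np.radians(-4));up=Z.apply([0,s,s]);dn=Z.apply([0,s,-s])
p=np.array(r.sense()["ee_pos"])
r.move_l(p+.0007*up,vel=.01);st("eased")
f0=np.array(r.sense()["contact_force"]);p=np.array(r.sense()["ee_pos"])
print(r.move_l(p+.010*dn,vel=.01,until_force=4));a=st("2nd");d=np.array(a["contact_force"])-f0
print("along dn mm",1e3*(np.array(a["ee_pos"])-p)@dn,"df up,dn,x",d@up,d@dn,d[0])
f0=np.array(a["contact_force"]);p=np.array(a["ee_pos"])
print(r.move_l(p-.003*up,vel=.01,until_force=4));a=st("3rd");d=np.array(a["contact_force"])-f0
print("mm",1e3*(p-np.array(a["ee_pos"]))@up,"df up,dn,x",d@up,d@dn,d[0],np.round(a["ft_torque"],2))
shot("seat.png",(("scene",(400,150)),("top",(148,212))))
E
```

```text
eased 13.22 [0.549  0.1732 0.22  ] [-1.1  0.3 -1.6] 0.0439 30.0
True
2nd 13.72 [0.5492 0.1753 0.2178] [ 0.3 -2.7  3.7] 0.0444 30.0
along dn mm 2.964339720513317 df up,dn,x 1.7495720124476961 -5.772747595135008 1.448157552181855
True
3rd 13.93 [0.5492 0.175  0.2176] [0.6 2.2 4.2] 0.0441 30.0
mm 0.4224822908797188 df up,dn,x 3.8104045582098203 3.173814017970995 0.29831586039876845 [ 0.19 -0.17  0.14]
```

View pics/seat.png

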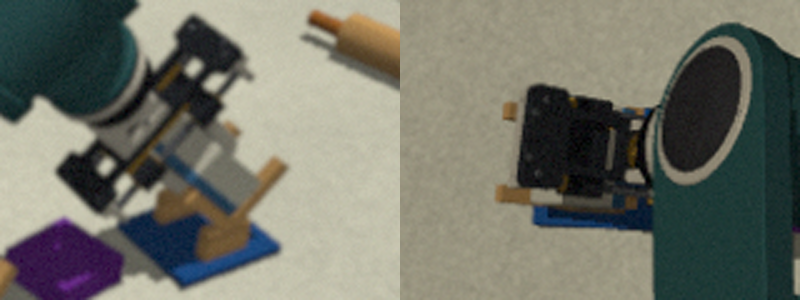

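Both faces touch and the height is within 1 mm of nominal. Release, back out up the slope, and check.

```bash
python3 - <<'E'
from h import *
r.ungrasp();a=st("open");r.hold(.2)
z=R.from_quat(a["orientation"]).as_matrix()[:,2];p=np.array(a["ee_pos"])
r.move_l(p-.14*z,vel=.1);st("back")
r.move_l(p-.14*z+[-.1,-.12,.12],vel=.2);st("clear")
r.hold(.3);shot("end.png",(("scene",(400,150)),("top",(148,212))))
E
```

```text
open 14.97 [0.5491 0.1748 0.2172] [ 0.2 -0.2 -0.7] 0.0929 0.0
back 16.72 [0.5424 0.0763 0.3156] [-0.9  0.3  0.3] 0.0927 0.0
clear 17.85 [ 0.4427 -0.0437  0.4354] [ 0.1 -0.2 -0.3] 0.0931 0.0
```

View pics/end.png

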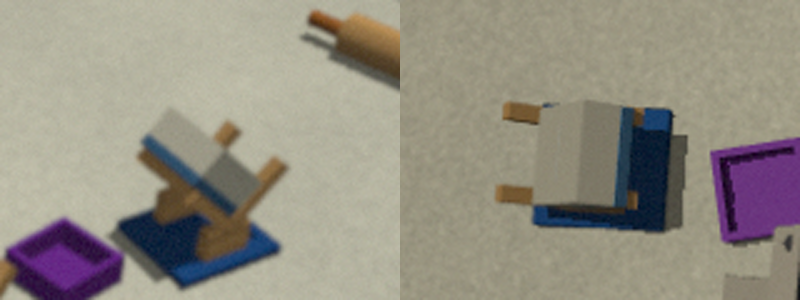

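The closed box rests in the blue cradle, foot up, lid underneath on the −y slope and flush (scene crop ≈(200,160), top crop ≈(585,155)). The gripper is clear of it.

```bash
python3 -c "
from rig import r
print(r.finish_job())"
```

```text
the job is handed in; nothing more can be done
None
```

The job is handed in: the white box stayed closed and now rests foot up in the blue cradle, its lid underneath on the −y slope, done in about 18 s of the 43 s allowed; I never moved the terracotta box.

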